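Snap the steam dome back on the model engine

TASK

Take the brass steam dome, the widest of the three loose fittings in the cardboard tray, and press it straight down onto the empty stud on top of the model engine's boiler: it clicks over the catches part-way, then keep pressing until it sits fully down on its seat. Finish while still holding it there, the gripper pushing firmly down on the dome; do not let up or move away at the end. Leave everything else on the table where it is.

Things in the scene. Friction and masses are not known exactly. Their poses are not given: they have to be found in the camera images.
- dome: the steam dome, a loose brass cap, 40 mm across, 38 mm tall, about 90 g: straight round side to 28 mm, then a rounded top with a 16 mm flat. Hollow from below: a 3 mm thick lip at the bottom leaves a 21 mm round opening; above it the bore is 28 mm wide, up to 24 mm from the underside. Origin: centre of its underside, z up. Starts upright, open side down, on the tray floor in any of three places
- loco: model tank engine on a wooden plinth, 340 x 110 mm, fixed, left or right of the middle. Origin under the plinth, straight below the stud; x runs from chimney to cab. The fixed black chimney (30 mm across, top 193 mm above the table) stands 108 mm from the stud towards -x; the cab roof (top 169 mm above the table) begins 68 mm from the stud towards +x; the boiler is 72 mm across
- seat_top (a point): centre of the round brass seat, 44 mm across, on top of the boiler, 155 mm above the table; axes as loco. A fixed steel stud rises from it: 17 mm across up to 13 mm, tapering to 8 mm across at 19 mm. When the dome is fully down its origin lies here
- seat: the seat with its stud (origin as seat_top). Four sprung round catches stick out of the stud to 26 mm across, 9 mm above the seat. Going down, the dome's lip meets them when its underside is about 13 mm up; the push rises to some 9 N (6 to 14) by 10 mm, drops to nothing by 8 mm, and from 6.5 to 2.5 mm they snap over the lip and pull it down; it stops hard on the seat
- tray: shallow cardboard tray, 310 x 155 mm, wall 22 mm high and 4 mm thick, floor 4 mm thick, heavy and fixed; origin at the centre of its underside, x along its length. The three fittings stand in a row along its x, about 90 mm apart, in any order.
- sand_dome: bystander: smaller solid brass dome, 26 mm across, 24 mm tall, in the tray; origin at the centre of its underside
- chimney: bystander: brass chimney with a flared top, 32 mm across, 57 mm tall, in the tray; origin at the centre of its underside
- glue: bystander: bottle, 38 mm across, 100 mm tall, on the left; origin at the centre of its underside
- screwdriver: bystander: screwdriver lying on the right, 170 mm long; origin under its middle
- paint: bystander: small paint tin, 44 mm across, 50 mm tall, on the right; origin at the centre of its underside
- carton: bystander: closed cardboard box, 120 x 70 x 50 mm, on the left; origin at the centre of its underside

How it is judged:
By the outcome, as a careful person would: the job done as asked, in the order asked, and still so for the second after the job is handed in, while the arm keeps its last pose, push and grip.
It also fails if it takes over 42 s, if anything falls off the work surface, if the arm or the gripper's body presses on something with over 40 N, if the wrist force passes 120 N, or if a joint passes its speed limit or range.

ROBOT

A 7-joint arm with a two-finger parallel gripper is mounted at the origin on the work surface. World frame = base frame: x ahead of the robot, y to its left, z up, the work surface at z = 0. Lengths are in m, angles in rad, forces in N, time in s.
With the tool pointing down it reaches from about 0.425 to 1.025 m from the base axis. Payload 3.6 kg.
Tool frame: the origin (TCP) lies at the very end of the fingers, on their centre line; the grasp point (between the pads) lies 19 mm behind it (bot.grip_point_offset is the distance from the TCP to the grasp point, in m); y points along the fingers, x is the direction in which the jaws open and shut, and the axes are right-handed (so a half turn about y gives the same grasp; the last joint's range is limited). The gripper opens to 85 mm and grips with 20 to 120 N. Pads are 22 mm wide; open, the fingers measure 114 mm over their backs; the gripper's body (76 mm by 85 mm) begins 54 mm behind the grasp point. The pads swing forward as they close: fully open they stand 13 mm farther back than shut.
Start: joints at [-1.413, 0.591, 0.048, 1.609, -0.033, 0.943, -0.034], TCP at [0.181, 0.702, 0.203] pointing down, gripper open.
Joint ranges: [-2.69, 2.69], [-0.47, 2.24], [-1.27, 1.36], [0.19, 2.51], [-1.53, 4.68], [0.08, 2.07], [-3.09, 3.09]. Speed limits (rad/s): [2.57, 2.57, 3.14, 3.14, 3.14, 3.14, 3.14].

INTERFACE

Orientations are given as a unit quaternion [x, y, z, w].
In Python, from plant import bot gives the robot as it stands.
- The arm moves only by the tool play_rows, never from a script. Its argument "targets" is a list of rows, each a list of 5 numbers: the gripper's target within -1 to 1 (fully open at 1, half-way at 0, shut at -1), then the shift along the tool's x, y, z as a fraction of full scale, then the turn about the tool's y as a fraction of full scale. A call has 1 to 8 rows; each row shifts and turns the commanded pose from where the row before left it, along the tool's axes as they then stand; what a row does not reach is not made up. Full scale, the value 1, is 0.25 m for a shift and 90 degrees for a turn. A row lasts 1/8 s, in which the tool goes at most 62.5 mm and 10.7 degrees, less where a joint would pass 70% of its speed; a pose out of reach is approached as far as the arm can. A call with a number of a shift or a turn outside -1 to 1 is refused whole. A call with a gripper value outside its range is refused whole. The fingers move at their own pace and stop on an object; "squeeze" is the grip in N (left out, the last holds). Time passes only in rows, so rows that do not move let the fingers close. It gives the time, the measured TCP pose, the force and the opening at its end, in the units of the state.
- bot.get_obs(): the state, without advancing time (a new reading comes with each control period).
- bot.get_image(name): name is "scene" or "top" or "wrist"; returns a dict with "image" (420x560x3 uint8, red, green, blue), "range_z" (420x560 float32, m along the optical axis (not along the pixel's ray), 0 where there is no reading), "K" (3x3 intrinsics, pixels), "distortion" ([k1, k2, p1, p2, k3] as OpenCV has them; the pictures are not rectified), "camera_from_world" (4x4, takes a point from world to camera coordinates); the wrist camera has in their place "T_tool_cam" (4x4, takes a point from camera to tool coordinates, whose origin is the TCP and whose axes are the tool frame's). Camera axes: x right, y down, z forward; pixel columns grow to the right and rows downward; lengths in m; the calibration is good to about 2 mm. A picture is of the moment at which its call begins: read the wrist's pose just before it.
- bot.finish_job(): hands the job in, once; it reports no verdict.
The state is a dict: "time": time; "joints": joint angles; "qvel": joint speeds; "tau": joint torques, N m; "tcp_pos": TCP position; "tool_rot": TCP orientation; "wrist_force": force on the tool from outside, world axes, zero at the start; "ft_torque": the same for the moment, N m; "gripper_width": finger opening in m.
Only numpy, scipy, OpenCV 4.12 (cv2) and the standard library are available. Lean on these libraries where they do the work, as an engineer would, in place of code of your own. Each camera call takes 0.05 s, during which the arm holds its last target.

## Working session

There is one attempt and no reset: what is moved stays moved. The work goes in short steps, Python scripts to look and compute and a tool call to move; the robot and the scene stay as the last step left them, time stands still between calls to the robot, and variables do not carry over. Pictures are saved under pics/ and viewed, and the job is handed in when it is done.

Besides the shell and the picture viewer there is one more tool, called after "Emit:" in YAML: its name, and indented under it one key for each argument. play_rows: Moves the arm, as the interface text tells. Shift numbers are shares of 0.25 m and turn numbers shares of 90 degrees, none past 1 either way. Its arguments: {"type":"object","properties":{"targets":{"type":"array","items":{"type":"array","items":{"type":"number","minimum":-1,"maximum":1}}},"squeeze":{"type":"number"}},"required":["targets"]}

```bash
ls; mkdir -p pics
python3 - <<'E'
from plant import bot
import cv2, numpy as np
o=bot.get_obs()
for k,v in o.items(): print(k,np.round(v,3))
print(bot.grip_point_offset)
for n in ("scene","top"):
    d=bot.get_image(n); cv2.imwrite(f"pics/{n}0.png",d["image"][:,:,::-1]); np.savez(f"{n}0.npz",**d)
    print(n,d["K"],d["distortion"],np.round(np.linalg.inv(d["camera_from_world"]),3))
E
```

```text
pics
time 0.0
joints [-1.413  0.592  0.048  1.61  -0.033  0.943 -0.034]
qvel [ 0.001 -0.001  0.001 -0.001  0.001 -0.001 -0.002]
tau [ 0.0000e+00 -5.4868e+01  1.5470e+00 -1.9812e+01  9.0000e-03  9.0000e-03
 -0.0000e+00]
tcp_pos [0.18  0.701 0.202]
tool_rot [ 0.559  0.433 -0.434 -0.558]
wrist_force [ 0.639 -0.176 -0.168]
ft_torque [0.047 0.006 0.05 ]
gripper_width 0.085
0.0187
scene [[379.15382722   0.         280.84572632]
 [  0.         379.15382722 208.28153335]
 [  0.           0.           1.        ]] [0.02674109 0.         0.         0.         0.        ] [[-0.567  0.625 -0.537  1.089]
 [ 0.823  0.444 -0.353  0.362]
 [ 0.018 -0.642 -0.766  0.932]
 [ 0.     0.     0.     1.   ]]
top [[468.18971336   0.         281.52397095]
 [  0.         468.18971336 212.44510115]
 [  0.           0.           1.        ]] [-0.00326008  0.          0.          0.          0.        ] [[-0.002 -0.98   0.197  0.311]
 [-1.     0.003  0.005 -0.02 ]
 [-0.005 -0.197 -0.98   1.385]
 [ 0.     0.     0.     1.   ]]
```

View pics/scene0.png

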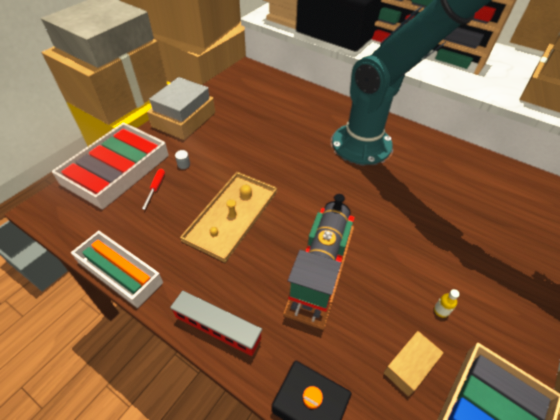

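View pics/top0.png

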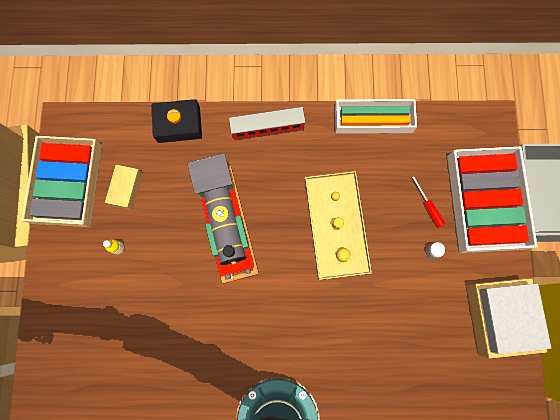

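The top view shows the dome, the widest fitting, at about (343,255), the chimney at (338,223) and the sand dome at (335,196). The loco's seat is at about (221,213). Next I'll measure with the range data.

```bash
cat > h.py <<'E'
import numpy as np, cv2
def cloud(d,Twc):
    K=d["K"];h,w=d["range_z"].shape
    u,v=np.meshgrid(np.arange(w),np.arange(h))
    p=cv2.undistortPoints(np.stack([u,v],-1).reshape(-1,1,2).astype(np.float64),K,d["distortion"]).reshape(h,w,2)
    z=d["range_z"].astype(float)
    P=np.dstack([p*z[...,None],z])
    return P@Twc[:3,:3].T+Twc[:3,3]
def ray(d,Twc,uv,zp):
    p=cv2.undistortPoints(np.array(uv,float).reshape(-1,1,2),d["K"],d["distortion"]).reshape(-1,2)
    r=np.c_[p,np.ones(len(p))]@Twc[:3,:3].T; c=Twc[:3,3]
    return c+r*((zp-c[2])/r[:,2])[:,None]
E
python3 - <<'E'
from h import *
for n in("top","scene"):
    d=dict(np.load(f"{n}0.npz")); T=np.linalg.inv(d["camera_from_world"]); W=cloud(d,T)
    im=d["image"]
    b=((0,0,560,420))
    # tray fittings: height > 15mm 
    X=W[...,0];Y=W[...,1];Z=W[...,2]
    ok=d["range_z"]>0
    m=ok&(Z>0.012)&(Z<0.09)&(X>0.3)&(X<0.9)&(Y<-0.05)&(Y>-0.33)
    nl,lab,st,c=cv2.connectedComponentsWithStats(m.astype(np.uint8))
    for i in range(1,nl):
        if st[i,4]<20: continue
        q=lab==i; print(n,st[i],np.round(c[i],1),"med",np.round(np.median(W[q],0),4),"max z",Z[q].max().round(4), "minmax",W[q].min(0).round(3),W[q].max(0).round(3))
    hsv=cv2.cvtColor(im,cv2.COLOR_RGB2HSV)
    m=ok&(Z>0.14)&(Z<0.18)&(Y>0)&(Y<0.4)&(X>.3)&(X<.95)
    y=m&(hsv[...,0]>15)&(hsv[...,0]<40)&(hsv[...,1]>80)
    nl,lab,st,c=cv2.connectedComponentsWithStats(y.astype(np.uint8))
    for i in range(1,nl):
        if st[i,4]<10: continue
        q=lab==i;print(n,"yel",st[i],c[i].round(1),np.median(W[q],0).round(4),W[q].min(0).round(3),W[q].max(0).round(3))
    for k,(x0,y0,x1,y1) in {"top":{"loco":(170,140,270,290),"tray":(295,165,380,285)},"scene":{"loco":(270,180,370,340),"tray":(170,165,290,270)}}[n].items():
        c=im[y0:y1,x0:x1,::-1]; f=min(800/c.shape[1],600/c.shape[0]); f=int(f)
        cv2.imwrite(f"pics/{n}_{k}.png",cv2.resize(c,None,fx=f,fy=f,interpolation=cv2.INTER_CUBIC)); print(k,f)
E
```

```text
top [294 107  11  24 226] [298.6 118.3] med [ 0.8591 -0.0663  0.0729] max z 0.0811 minmax [ 0.842 -0.082  0.015] [ 0.897 -0.051  0.081]
top [ 335  109   52   24 1077] [360.7 120.7] med [ 0.8635 -0.2563  0.0422] max z 0.0573 minmax [ 0.837 -0.33   0.012] [ 0.9   -0.18   0.057]
top [305 171  67 109 536] [338.8 223.2] med [ 0.5528 -0.1919  0.0208] max z 0.0315 minmax [ 0.388 -0.272  0.012] [ 0.712 -0.084  0.032]
top [331 192   9   9  62] [335.  195.7] med [ 0.6339 -0.1731  0.0239] max z 0.0343 minmax [ 0.624 -0.186  0.013] [ 0.647 -0.162  0.034]
top [333 218  11  11  98] [337.8 222.7] med [ 0.5463 -0.1753  0.0599] max z 0.0685 minmax [ 0.533 -0.191  0.013] [ 0.561 -0.162  0.068]
top [336 248  15  14 159] [343.  254.5] med [ 0.4575 -0.19    0.0386] max z 0.0477 minmax [ 0.439 -0.211  0.016] [ 0.477 -0.172  0.048]
top yel [207 197  20   7  39] [216.5 199.3] [0.5961 0.1626 0.148 ] [0.587 0.137 0.14 ] [0.604 0.189 0.155]
top yel [212 206  17  16 155] [219.8 213.8] [0.5539 0.1509 0.1545] [0.534 0.13  0.146] [0.577 0.173 0.166]
top yel [213 223  21   7  37] [223.3 225.5] [0.5247 0.1422 0.1481
[... 636 characters left out ...]
701  0.0242] max z 0.0298 minmax [ 0.627 -0.186  0.013] [ 0.651 -0.161  0.03 ]
scene [ 104  246   58   51 1184] [134.2 270.9] med [ 0.8723 -0.2429  0.0438] max z 0.0541 minmax [ 0.84  -0.33   0.012] [ 0.9   -0.178  0.054]
scene [171 291  22  30 288] [180.4 303.2] med [ 0.8762 -0.0633  0.0741] max z 0.0786 minmax [ 0.845 -0.082  0.019] [ 0.897 -0.05   0.079]
scene yel [326 209  19   8  59] [335.6 211.5] [0.4641 0.1275 0.1482] [0.455 0.102 0.14 ] [0.475 0.151 0.155]
scene yel [318 226  22  20 263] [327.5 235.6] [0.5527 0.1512 0.1528] [0.513 0.117 0.14 ] [0.578 0.173 0.169]
scene yel [312 248  21   9  65] [322.3 251.4] [0.5953 0.1644 0.1484] [0.585 0.136 0.14 ] [0.606 0.188 0.153]
loco 3
tray 5
```

Run:
```python
from plant import bot
from h import *
from scipy.spatial.transform import Rotation as R
o=bot.get_obs(); print(R.from_quat(o["tool_rot"]).as_matrix().round(3))
d=bot.get_image("wrist"); print(d["K"],d["distortion"],d["T_tool_cam"].round(3)); cv2.imwrite("pics/w0.png",d["image"][:,:,::-1])
```

```text
[[ 0.249 -0.    -0.968]
 [ 0.968 -0.002  0.249]
 [-0.002 -1.    -0.   ]]
[[290.6055755    0.         275.65559657]
 [  0.         290.6055755  209.73645944]
 [  0.           0.           1.        ]] [-0.05211226  0.          0.          0.          0.        ] [[ 1.     0.    -0.     0.   ]
 [ 0.    -0.261  0.965 -0.171]
 [ 0.    -0.965 -0.261  0.065]
 [ 0.     0.     0.     1.   ]]
```

View pics/top_loco.png

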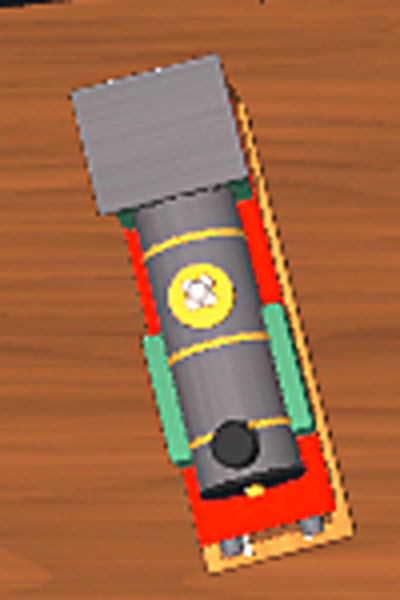

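View pics/w0.png

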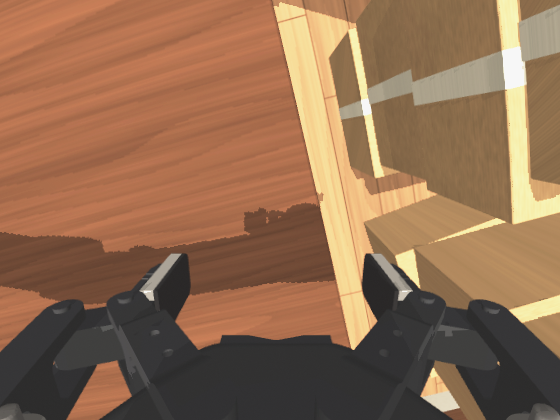

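Emit:
play_rows:
  targets:
    - [1,-0.148,-0.05,-0.164,0]
    - [1,-0.148,-0.05,-0.164,0]
    - [1,-0.148,-0.05,-0.164,0]
    - [1,-0.148,-0.05,-0.164,0]
    - [1,-0.148,-0.05,-0.164,0]
    - [1,-0.148,-0.05,-0.164,0]
    - [1,-0.148,-0.05,-0.164,0]
    - [1,-0.148,-0.05,-0.164,0]

```text
time: 1.15
tcp_pos: [0.4252, 0.332, 0.3031]
tool_rot: [0.559, 0.433, -0.433, -0.559]
wrist_force: [0.5, 0.0, -0.4]
gripper_width: 0.0855
```

Emit:
play_rows:
  targets:
    - [1,-0.148,0,-0.162,0]
    - [1,-0.148,0,-0.162,0]
    - [1,-0.148,0,-0.162,0]
    - [1,-0.148,0,-0.162,0]
    - [1,0,0,0,-0.109]
    - [1,0,0,0,-0.109]
    - [1,0,0,0,-0.109]
    - [1,0,0,0,0]

```text
time: 2.15
tcp_pos: [0.5444, 0.1498, 0.3026]
tool_rot: [-0.431, -0.56, 0.561, 0.431]
wrist_force: [-0.0, 0.2, -0.3]
gripper_width: 0.0852
```

```bash
cat >> h.py <<'E'
from scipy.spatial.transform import Rotation as R
def wrist(bot,name):
    o=bot.get_obs(); d=bot.get_image("wrist"); cv2.imwrite(f"pics/{name}.png",d["image"][:,:,::-1])
    T=np.eye(4);T[:3,:3]=R.from_quat(o["tool_rot"]).as_matrix();T[:3,3]=o["tcp_pos"]
    T=T@d["T_tool_cam"]; np.savez(f"{name}.npz",T=T,**d); return o,d,T
def head(o):
    m=R.from_quat(o["tool_rot"]).as_matrix(); return np.degrees(np.arctan2(m[1,0],m[0,0]))
E
python3 - <<'E'
from plant import bot
from h import *
o,d,T=wrist(bot,"w1"); print(o["tcp_pos"],head(o),o["joints"].round(2))
W=cloud(d,T); 
hsv=cv2.cvtColor(d["image"],cv2.COLOR_RGB2HSV)
y=(W[...,2]>.14)&(W[...,2]<.18)&(d["range_z"]>0)&(hsv[...,0]>15)&(hsv[...,0]<40)&(hsv[...,1]>80)
nl,lab,st,c=cv2.connectedComponentsWithStats(y.astype(np.uint8))
for i in range(1,nl):
    if st[i,4]>30:
        q=lab==i;print(st[i],c[i].round(1),np.median(W[q],0).round(4),W[q].min(0).round(3),W[q].max(0).round(3))
E
```

```text
[0.5443528  0.14983899 0.30258977] 104.87889381732407 [-0.46  0.28  0.14  1.87 -0.05  0.99  1.53]
[250 114  50   5 222] [274.7 115.9] [0.4654 0.1271 0.1488] [0.457 0.101 0.14 ] [0.474 0.154 0.154]
[252 169  47   6 189] [274.8 171.3] [0.5231 0.1433 0.1488] [0.515 0.117 0.14 ] [0.532 0.169 0.153]
[256 182  39  39 868] [275.1 199.8] [0.5518 0.151  0.1548] [0.533 0.13  0.142] [0.578 0.175 0.165]
[253 231  45   7 168] [275.2 234.4] [0.5959 0.1629 0.1488] [0.587 0.136 0.14 ] [0.604 0.188 0.153]
```

View pics/w1.png

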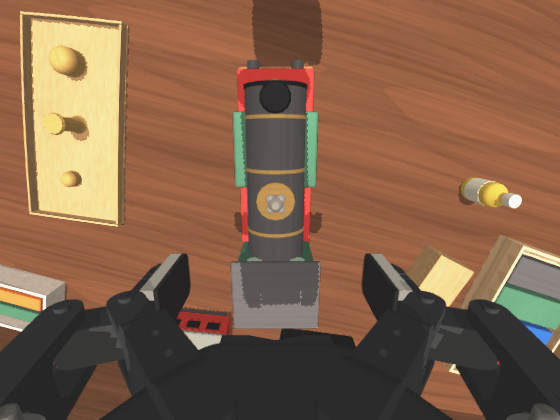

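The wrist view shows the seat centred near (275,201), with the boiler upright in the image, so the jaws are square to it. I'll fit the seat ellipse and cross-check it with the other views.

Run:
```python
from h import *
for n,win in(("w1",(245,175,305,228)),("top0",(205,200,235,222)),("scene0",(312,221,345,252))):
    d=dict(np.load(f"{n}.npz")); T=d["T"] if "T" in d else np.linalg.inv(d["camera_from_world"])
    hsv=cv2.cvtColor(d["image"],cv2.COLOR_RGB2HSV)
    x0,y0,x1,y1=win
    W=cloud(d,T)
    y=(hsv[...,0]>14)&(hsv[...,0]<40)&(hsv[...,1]>80)&(hsv[...,2]>90)&(W[...,2]>.145)
    m=np.zeros(y.shape,np.uint8); m[y0:y1,x0:x1]=y[y0:y1,x0:x1]
    cs,_=cv2.findContours(m,cv2.RETR_EXTERNAL,cv2.CHAIN_APPROX_NONE)
    c=max(cs,key=cv2.contourArea); hull=cv2.convexHull(c)
    e=cv2.fitEllipse(hull); M=cv2.moments(hull)
    cen=[M["m10"]/M["m00"],M["m01"]/M["m00"]]
    print(n,e,np.round(cen,2),ray(d,T,[e[0],cen],.155).round(4).tolist())
    P=ray(d,T,c.reshape(-1,2),.155)[:,:2]; (cx,cy),r=cv2.minEnclosingCircle(P.astype(np.float32)*1000)
    print(" world circle",cx,cy,r)
```

```text
w1 ((275.14404296875, 200.78529357910156), (38.295650482177734, 38.61815643310547), 36.79682922363281) [275.14 200.8 ] [[0.5543, 0.1517, 0.155], [0.5543, 0.1517, 0.155]]
 world circle 554.5878295898438 152.0661163330078 22.323820114135742
top0 ((219.74623107910156, 213.5116729736328), (15.698677062988281, 16.2972412109375), 85.7479248046875) [219.75 213.53] [[0.5553, 0.1515, 0.155], [0.5553, 0.1514, 0.155]]
 world circle 555.765380859375 151.23458862304688 22.01150894165039
scene0 ((327.28082275390625, 235.3313446044922), (19.647890090942383, 19.916728973388672), 29.334144592285156) [327.11 235.42] [[0.5508, 0.1504, 0.155], [0.5513, 0.1502, 0.155]]
 world circle 550.04638671875 150.79238891601562 30.590702056884766
```

Emit:
play_rows:
  targets:
    - [1,-0.175,0,0.097,0]
    - [1,-0.175,0,0.097,0]
    - [1,-0.175,0.04,0.097,0]
    - [1,-0.175,0.06,0.097,0]
    - [1,-0.175,0.1,0.097,0]
    - [1,-0.175,0.1,0.097,0]
    - [1,-0.175,0.1,0.097,0]
    - [1,0,0,0,0]

```text
time: 3.2
tcp_pos: [0.4567, -0.1937, 0.2013]
tool_rot: [-0.433, -0.557, 0.56, 0.434]
wrist_force: [0.5, 0.0, -0.8]
gripper_width: 0.0852
```

Run:
```python
from plant import bot
from h import *
o,d,T=wrist(bot,"w2"); print(o["tcp_pos"],head(o),o["joints"].round(2))
W=cloud(d,T); Z=W[...,2]
m=(Z>.014)&(Z<.08)&(d["range_z"]>0)&(W[...,0]<.8)&(W[...,1]<-.05)
nl,lab,st,c=cv2.connectedComponentsWithStats(m.astype(np.uint8))
for i in range(1,nl):
    if st[i,4]>100:
        q=lab==i;print(i,st[i],c[i].round(1),np.median(W[q],0).round(4),W[q].min(0).round(3),W[q].max(0).round(3))
        t=q&(Z>Z[q].max()-.004); print("  top",W[t].mean(0).round(4))
```

```text
[ 0.45670019 -0.19367781  0.20130045] 104.37668007919883 [ 0.08  0.32  0.28  2.12 -0.13  0.72  2.27]
1 [  0   0   4  46 117] [ 0.9 22.3] [ 0.3469 -0.5529  0.0158] [ 0.322 -0.556  0.014] [ 0.371 -0.549  0.019]
  top [ 0.347  -0.5528  0.0162]
3 [   0  126   18  216 2435] [  5.6 245.3] [ 0.634  -0.5292  0.0235] [ 0.465 -0.542  0.014] [ 0.766 -0.521  0.045]
  top [ 0.7524 -0.5228  0.0431]
4 [  29  127   55   38 1739] [ 55.9 145.7] [ 0.4678 -0.4492  0.0491] [ 0.448 -0.48   0.014] [ 0.491 -0.436  0.052]
  top [ 0.4698 -0.4576  0.05  ]
5 [ 204  130  148  217 2100] [274.  217.4] [ 0.4849 -0.2046  0.0214] [ 0.388 -0.273  0.014] [ 0.709 -0.088  0.024]
  top [ 0.4946 -0.1883  0.0217]
7 [261 172  33  35 876] [276.8 189.2] [ 0.4553 -0.1929  0.0393] [ 0.438 -0.212  0.015] [ 0.477 -0.173  0.044]
  top [ 0.458  -0.1922  0.0414]
8 [  33  196   58  109 1390] [ 56.8 234.2] [ 0.5838 -0.4607  0.0222] [ 0.541 -0.493  0.014] [ 0.69  -0.41   0.028]
  top [ 0.5797 -0.4675  0.025 ]
9 [259 247  26  35 639] [271.3 265.3] [ 0.5425 -0.177   0.0603] [ 0.532 -0.191  0.014] [ 0.561 -0.161  0.063]
  top [ 0.5467 -0.1762  0.0607]
11 [249 304  18  18 258] [257.5 312.1] [ 0.631  -0.1748  0.0243] [ 0.623 -0.187  0.014] [ 0.646 -0.162  0.029]
  top [ 0.6348 -0.1744  0.0268]
```

View pics/w2.png

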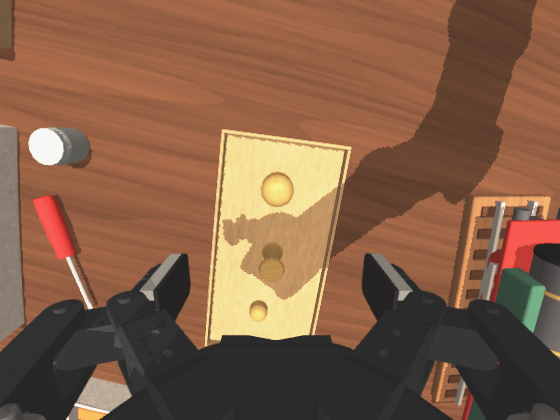

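Emit:
play_rows:
  targets:
    - [1,0.005,0.2,-0.007,0]
    - [1,0,0.2,0,0]
    - [1,0,0.2,0,0]
    - [1,0,0.08,0,0]
    - [1,0,0,0,0]

```text
time: 3.88
tcp_pos: [0.4615, -0.1862, 0.0319]
tool_rot: [0.429, 0.561, -0.561, -0.431]
wrist_force: [-0.2, 0.2, -0.1]
gripper_width: 0.0856
```

Run:
```python
from plant import bot
from h import *
o,d,T=wrist(bot,"w3"); print(o["tcp_pos"],head(o),o["wrist_force"])
```

```text
[ 0.46153905 -0.18620471  0.03188065] 105.08666105832746 [-0.17294656  0.15865256 -0.08978205]
```

View pics/w3.png

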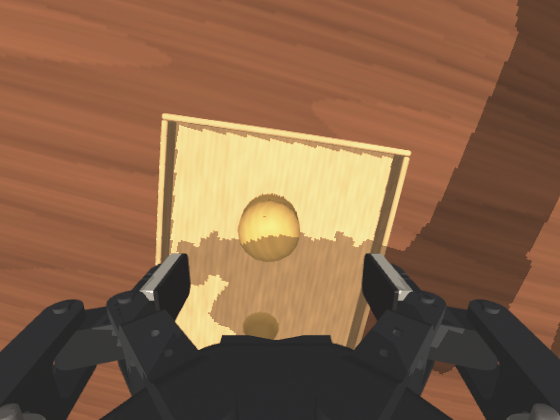

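Run:
```python
from plant import bot
from h import *
for k in range(2):
    o,d,T=wrist(bot,"w4"); print(o["tcp_pos"],head(o),np.abs(o["qvel"]).max())
    W=cloud(d,T); Z=W[...,2]
    m=(Z>.030)&(Z<.08)&(d["range_z"]>0)&(abs(W[...,0]-.458)<.03)&(abs(W[...,1]+.19)<.03)
    P=W[m]
    print(P.min(0).round(4),P.max(0).round(4),np.percentile(P,99,axis=0))
    # circle of slice z 0.030-0.034
    ms=m.astype(np.uint8)
    cs,_=cv2.findContours(ms,cv2.RETR_EXTERNAL,cv2.CHAIN_APPROX_NONE); c=max(cs,key=cv2.contourArea); q=c.reshape(-1,2)
    print(cv2.boundingRect(c),cv2.minEnclosingCircle((ray(d,T,q,.032)[:,:2]*1000).astype(np.float32)))
    t=m&(Z>P[:,2].max()-.003); print(W[t].mean(0),W[t].min(0),W[t].max(0))
```

```text
[ 0.4622325  -0.18684121  0.03292308] 105.07258574561692 0.03132526067260776
[ 0.439  -0.2113  0.03  ] [ 0.4776 -0.173   0.0439] [ 0.47391962 -0.17435865  0.0429406 ]
(239, 200, 62, 60) ((458.11212158203125, -192.3505859375), 19.786579132080078)
[ 0.45812675 -0.19216176  0.04176841] [ 0.44532503 -0.20487607  0.04093926] [ 0.47099295 -0.1788047   0.04393845]
[ 0.46268298 -0.18733006  0.03363277] 105.05971345988458 0.020313430347464172
[ 0.4391 -0.2112  0.03  ] [ 0.4777 -0.1728  0.0438] [ 0.47390192 -0.17436071  0.04291021]
(240, 200, 62, 60) ((458.2425537109375, -191.9470672607422), 19.735576629638672)
[ 0.45793885 -0.19216004  0.04174023] [ 0.44388383 -0.20510735  0.04081309] [ 0.47068733 -0.17861688  0.04380988]
```

Emit:
play_rows:
  targets:
    - [1,-0.013,0.04,0.023,0]
    - [1,0,0.02,0,0]
    - [1,0,0,0,0]
    - [1,0,0,0,0]
    - [1,0,0,0,0]

```text
time: 4.65
tcp_pos: [0.4568, -0.1927, 0.0179]
tool_rot: [0.431, 0.561, -0.561, -0.43]
wrist_force: [0.3, -0.4, 0.8]
gripper_width: 0.0852
```

Emit:
play_rows:
  targets:
    - [1,0,0.022,-0.004,0]
    - [1,0,0.02,0,0]
    - [1,0,0,0,0]
    - [1,0,0,0,0]
    - [0.4,0,0,0,0]
    - [0.2,0,0,0,0]
  squeeze: 30

```text
time: 5.4
tcp_pos: [0.4576, -0.1925, 0.0074]
tool_rot: [0.431, 0.561, -0.561, -0.43]
wrist_force: [-0.8, -0.0, 0.3]
gripper_width: 0.0521
```

Emit:
play_rows:
  targets:
    - [-0.2,0,0,0,0]
    - [-0.4,0,0,0,0]
    - [-1,0,0,0,0]
    - [-1,0,0,0,0]
    - [-1,0,0,0,0]
    - [-1,0,0,0,0]
  squeeze: 90

```text
time: 6.15
tcp_pos: [0.4628, -0.1937, 0.0132]
tool_rot: [0.434, 0.563, -0.559, -0.427]
wrist_force: [-2.7, 4.1, 55.3]
gripper_width: 0.0005
```

Run:
```python
from plant import bot
from h import *
o,d,T=wrist(bot,"w5"); print(o["tcp_pos"],head(o),o["wrist_force"],o["gripper_width"])
```

```text
[ 0.46281319 -0.19365093  0.01319759] 104.98472826408978 [-2.70971247  4.09445541 55.30928737] 0.0004508136060777017
```

View pics/w5.png

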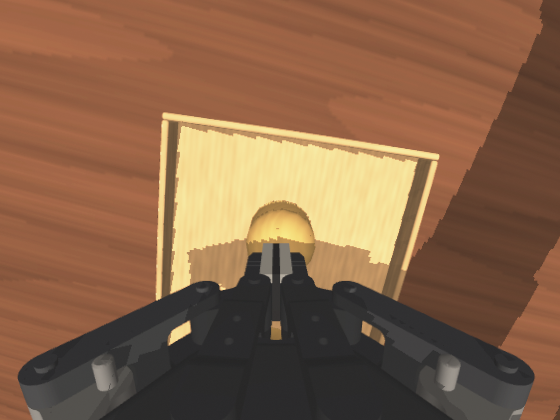

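The fingers shut fully (0.5 mm) and missed the dome, and the wrist reads 55 N. Before anything else I'll see where the dome is.

Run:
```python
from h import *
d=dict(np.load("w5.npz"));T=d["T"];W=cloud(d,T);Z=W[...,2]
m=np.zeros(Z.shape,bool);m[190:300,230:330]=1
hsv=cv2.cvtColor(d["image"],cv2.COLOR_RGB2HSV)
for r in range(196,300,6):
    print(r,[ (W[r,c]*1000).round(0).astype(int).tolist() for c in (255,270,281,295,308)])
c=d["image"][180:340,200:360,::-1];cv2.imwrite("pics/w5z.png",cv2.resize(c,None,fx=3.7,fy=3.7,interpolation=cv2.INTER_CUBIC))
```

```text
196 [[442, -213, 2], [439, -204, 4], [437, -197, 4], [435, -189, 3], [433, -181, 5]]
202 [[445, -212, 4], [442, -203, 6], [439, -197, 12], [438, -188, 4], [436, -180, 5]]
208 [[449, -211, 5], [442, -203, 22], [439, -197, 25], [439, -188, 17], [440, -178, 3]]
214 [[451, -210, 11], [442, -202, 31], [441, -197, 32], [439, -189, 29], [444, -177, 5]]
220 [[449, -209, 28], [444, -202, 36], [443, -196, 36], [441, -189, 35], [445, -178, 14]]
226 [[450, -209, 35], [446, -201, 39], [445, -196, 39], [443, -188, 38], [444, -180, 31]]
232 [[453, -208, 37], [449, -200, 40], [448, -195, 41], [446, -188, 40], [445, -180, 36]]
238 [[455, -207, 38], [452, -200, 41], [451, -194, 41], [449, -187, 41], [448, -180, 37]]
244 [[458, -206, 41], [453, -199, 47], [452, -194, 47], [452, -186, 41], [452, -179, 38]]
250 [[462, -205, 39], [453, -199, 55], [452, -194, 54], [455, -185, 41], [455, -178, 37]]
256 [[458, -205, 54], [453, -199, 62], [452, -194, 62], [453, -187, 54], [457, -177, 40]]
262 [[458, -205, 60], [452, -199, 69], [451, -194, 68], [454, -187, 60], [463, -175, 36]]
268 [[458, -204, 66], [453, -199, 74], [451, -194, 74], [454, -187, 66], [481, -166, 3]]
274 [[452, -205, 83], [453, -199, 79], [451, -194, 79], [447, -190, 85], [485, -165, 4]]
280 [[451, -204, 90], [451, -199, 86], [450, -195, 86], [448, -190, 89], [448, -185, 85]]
286 [[453, -204, 91], [453, -198, 87], [452, -194, 87], [449, -190, 90], [448, -185, 90]]
292 [[453, -203, 93], [456, -198, 87], [455, -193, 86], [449, -190, 94], [449, -185, 93]]
298 [[452, -203, 98], [457, -197, 88], [457, -193, 88], [449, -190, 98], [448, -186, 98]]
```

View pics/w5z.png

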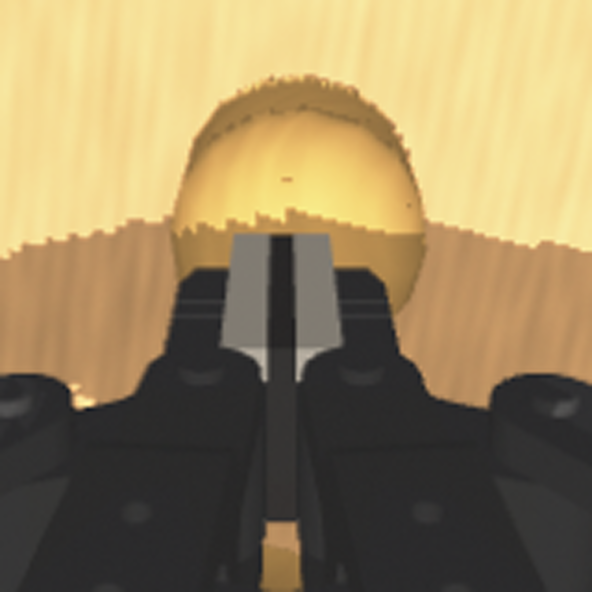

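Run:
```python
from h import *
for n in("w3","w5"):
    d=dict(np.load(n+".npz"));T=d["T_tool_cam"];W=cloud(d,T)*1000
    print(n)
    for r in range(232,330,8):
        print(r,[ (c,W[r,c].round(0).astype(int).tolist()) for c in ((150,165,175,185,195) if n=="w3" else (255,262,272,285,292,300))])
```

```text
w3
232 [(150, [-93, 31, -6]), (165, [-76, 16, -1]), (175, [-73, 27, -5]), (185, [-66, 28, -5]), (195, [-59, 27, -5])]
240 [(150, [-94, 30, -12]), (165, [-78, 19, -8]), (175, [-74, 28, -11]), (185, [-67, 27, -11]), (195, [-59, 27, -11])]
248 [(150, [-95, 31, -19]), (165, [-79, 19, -14]), (175, [-75, 27, -17]), (185, [-67, 29, -18]), (195, [-60, 29, -18])]
256 [(150, [-96, 32, -26]), (165, [-79, 19, -20]), (175, [-46, -49, 10]), (185, [-43, -46, 9]), (195, [-60, 28, -24])]
264 [(150, [-97, 32, -33]), (165, [-47, -58, 11]), (175, [-44, -57, 10]), (185, [-43, -46, 5]), (195, [-61, 28, -30])]
272 [(150, [-55, -58, 7]), (165, [-45, -65, 10]), (175, [-43, -60, 8]), (185, [-43, -48, 2]), (195, [-61, 27, -37])]
280 [(150, [-49, -70, 10]), (165, [-43, -72, 11]), (175, [-43, -60, 4]), (185, [-43, -49, -1]), (195, [-62, 28, -44])]
288 [(150, [-46, -78, 11]), (165, [-43, -71, 7]), (175, [-43, -63, 2]), (185, [-43, -49, -6]), (195, [-62, 28, -51])]
296 [(150, [-46, -79, 8]), (165, [-43, -72, 4]), (175, [-43, -62, -2]), (185, [-43, -51, -9]), (195, [-63, 28, -58])]
304 [(150, [-41, -88, 11]), (165,
[... 1498 characters left out ...]
2]), (300, [9, -78, 11])]
296 [(255, [-7, -85, 12]), (262, [-5, -85, 12]), (272, [-2, -65, 0]), (285, [3, -85, 12]), (292, [5, -84, 12]), (300, [8, -84, 12])]
304 [(255, [-6, -96, 16]), (262, [-4, -96, 16]), (272, [-2, -66, -3]), (285, [3, -85, 9]), (292, [5, -96, 16]), (300, [7, -96, 16])]
312 [(255, [-6, -100, 17]), (262, [-4, -96, 14]), (272, [-2, -66, -7]), (285, [3, -86, 7]), (292, [4, -100, 17]), (300, [7, -100, 16])]
320 [(255, [-6, -104, 17]), (262, [-4, -96, 11]), (272, [-2, -66, -11]), (285, [3, -77, -3]), (292, [4, -102, 15]), (300, [6, -103, 16])]
328 [(255, [-6, -107, 16]), (262, [-4, -96, 8]), (272, [-3, 9, -73]), (285, [3, -78, -6]), (292, [4, -102, 12]), (300, [6, -107, 16])]
```

The fingers have closed on top of the dome. The range data puts the tips about 30 mm behind the reported TCP when shut and about 45 mm when open, so the actual fingertips sit well short of it. I'll back off, reopen and verify this.

Emit:
play_rows:
  targets:
    - [-1,0,-0.02,0,0]
    - [-1,0,-0.04,0,0]
    - [-1,0,-0.06,0,0]
    - [-1,0,0,0,0]
    - [-1,0,0,0,0]

```text
time: 6.82
tcp_pos: [0.4574, -0.1923, 0.0372]
tool_rot: [-0.43, -0.561, 0.561, 0.431]
wrist_force: [0.1, -0.1, -0.6]
gripper_width: 0.0001
```

Run:
```python
from plant import bot
from h import *
o,d,T=wrist(bot,"w6"); print(o["tcp_pos"],head(o),o["wrist_force"],o["gripper_width"])
s=bot.get_image("scene"); np.savez("s6.npz",**s)
c=s["image"][100:300,150:350,::-1];cv2.imwrite("pics/s6.png",cv2.resize(c,None,fx=3,fy=3,interpolation=cv2.INTER_CUBIC))
W=cloud(s,np.linalg.inv(s["camera_from_world"]))*1000
for p in [(0,0)]: pass
Wd=cloud(d,T);Z=Wd[...,2];m=(Z>.034)&(Z<.0445)&(abs(Wd[...,0]-.458)<.03)&(abs(Wd[...,1]+.19)<.03)
print(Wd[m].min(0),Wd[m].max(0))
print(s["camera_from_world"]@np.r_[o["tcp_pos"],1], cv2.projectPoints(np.array([o["tcp_pos"],o["tcp_pos"]+[0,0,.03]]),cv2.Rodrigues(s["camera_from_world"][:3,:3])[0],s["camera_from_world"][:3,3],s["K"],s["distortion"])[0])
```

```text
[ 0.45736591 -0.192302    0.0371515 ] 105.01092170526113 [ 0.1173984  -0.13811308 -0.59226543] 8.03410646024929e-05
[ 0.44010228 -0.21086813  0.03403366] [ 0.47091061 -0.17422737  0.04368868]
[-0.11393453 -0.06658559  1.22043886  1.        ] [[[245.43860969 187.58891706]]

 [[244.92595985 181.08931761]]]
```

View pics/s6.png

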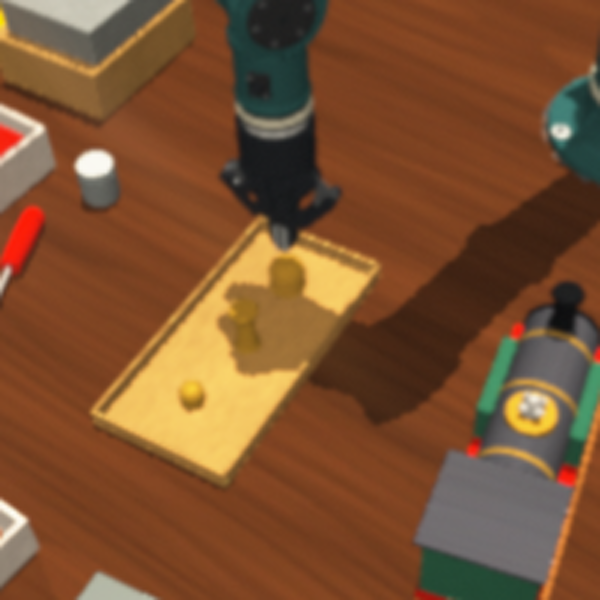

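View pics/w6.png

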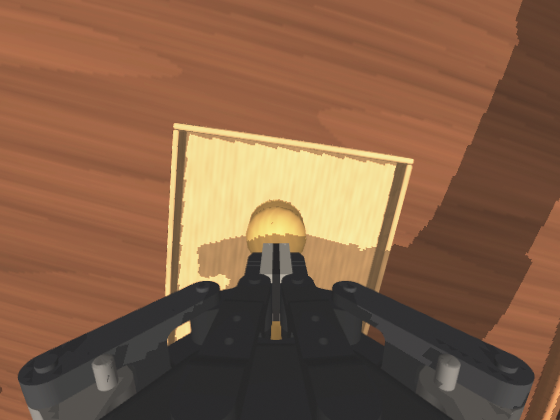

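The scene view shows the shut tip at about (244,182), which matches a point 30 mm above the reported TCP. The two views agree on that offset, and the dome has not moved. I'll reopen and go 30 mm lower.

Emit:
play_rows:
  targets:
    - [1,0,0,0,0]
    - [1,0,0,0,0]
    - [1,0,0,0,0]
    - [1,0,0,0,0]
    - [1,0,0.08,0,0]
    - [1,0,0.08,0,0]
    - [1,0,0,0,0]
    - [1,0,0,0,0]
  squeeze: 30

```text
time: 7.92
tcp_pos: [0.4577, -0.1926, -0.0023]
tool_rot: [0.431, 0.561, -0.561, -0.43]
wrist_force: [-0.4, -0.1, 0.0]
gripper_width: 0.0855
```

Run:
```python
from plant import bot
from h import *
o,d,T=wrist(bot,"w7"); print(o["tcp_pos"],head(o),o["wrist_force"],o["gripper_width"])
Wd=cloud(d,T);Z=Wd[...,2];m=(Z>.034)&(Z<.0445)&(abs(Wd[...,0]-.458)<.03)&(abs(Wd[...,1]+.19)<.03)
print(Wd[m].min(0),Wd[m].max(0),Wd[m&(Z>.04)].mean(0))
```

```text
[ 0.45770831 -0.1925511  -0.00230496] 104.9970735654076 [-0.3945748  -0.12041047  0.03074283] 0.08548919345218162
[ 0.4397465  -0.21069992  0.0340021 ] [ 0.47577237 -0.17402497  0.04352927] [ 0.45782242 -0.19251297  0.04142396]
```

View pics/w7.png

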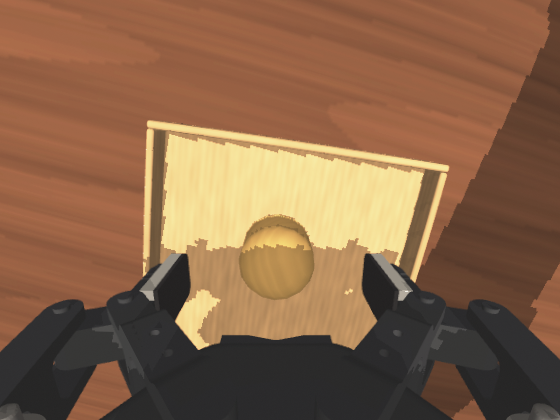

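Emit:
play_rows:
  targets:
    - [1,0,0.04,0,0]
    - [1,0,0.03,0,0]
    - [1,0,0.022,0,0]
    - [1,0,0,0,0]
    - [0.5,0,0,0,0]
    - [0.3,0,0,0,0]
    - [0.2,0,0,0,0]

```text
time: 8.85
tcp_pos: [0.4577, -0.1925, -0.0255]
tool_rot: [0.431, 0.561, -0.561, -0.43]
wrist_force: [-0.5, 0.3, -0.5]
gripper_width: 0.0515
```

Run:
```python
from plant import bot
from h import *
o,d,T=wrist(bot,"w8"); print(o["tcp_pos"],head(o),o["wrist_force"],o["gripper_width"])
W=cloud(d,d["T_tool_cam"])*1000
for r in range(232,330,8): print(r,[(c,W[r,c].round(0).astype(int).tolist()) for c in (195,205,212,218,225)])
```

```text
[ 0.45765614 -0.19246509 -0.0255041 ] 105.00356780953543 [-0.54666116  0.29707723 -0.51481395] 0.05148918009075859
232 [(195, [-42, -29, 15]), (205, [-37, -30, 15]), (212, [-33, -29, 15]), (218, [-30, -29, 15]), (225, [-26, -30, 15])]
240 [(195, [-42, -30, 11]), (205, [-37, -29, 11]), (212, [-33, -29, 11]), (218, [-30, -29, 11]), (225, [-27, -29, 11])]
248 [(195, [-43, -29, 6]), (205, [-38, -27, 6]), (212, [-31, -39, 11]), (218, [-28, -40, 11]), (225, [-26, -33, 8])]
256 [(195, [-43, -29, 2]), (205, [-32, -50, 11]), (212, [-29, -49, 11]), (218, [-27, -49, 10]), (225, [-26, -34, 4])]
264 [(195, [-37, -49, 6]), (205, [-30, -57, 11]), (212, [-28, -57, 10]), (218, [-26, -53, 9]), (225, [-26, -36, 0])]
272 [(195, [-35, -57, 7]), (205, [-29, -65, 11]), (212, [-26, -63, 10]), (218, [-26, -54, 5]), (225, [-26, -37, -4])]
280 [(195, [-31, -73, 11]), (205, [-28, -70, 10]), (212, [-26, -67, 8]), (218, [-26, -54, 1]), (225, [-26, -37, -8])]
288 [(195, [-29, -79, 11]), (205, [-28, -70, 7]), (212, [-25, -69, 6]), (218, [-26, -56, -2]), (225, [-28, -29, -17])]
296 [(195, [-27, -85, 12]), (205, [-27, -74, 5]), (212, [-26, -69, 2]), (218, [-25, -58, -4]), (225, [-28, -30, -22])]
304 [(195, [-24, -97, 17]), (205, [-21, -96, 16]), (212, [-26, -69, -1]), (218, [-26, -59, -8]), (225, [-28, -31, -27])]
312 [(195, [-23, -100, 16]), (205, [-20, -101, 17]), (212, [-26, -69, -5]), (218, [-33, -29, -33]), (225, [-29, -30, -32])]
320 [(195, [-22, -104, 16]), (205, [-19, -105, 17]), (212, [-17, -104, 16]), (218, [-33, -29, -38]), (225, [-29, -29, -38])]
328 [(195, [-21, -108, 17]), (205, [-18, -107, 17]), (212, [-16, -108, 17]), (218, [-33, -30, -43]), (225, [-29, -30, -43])]
```

View pics/w8.png

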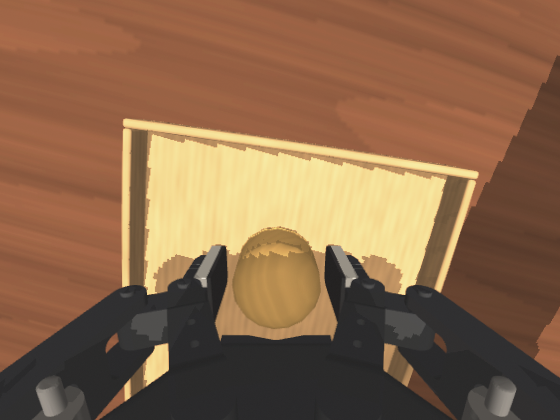

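The pads now straddle the dome, at columns 220 and 335, with the tips near z = 9 mm. Closing.

Emit:
play_rows:
  targets:
    - [0,0,0,0,0]
    - [-0.1,0,0,0,0]
    - [-0.3,0,0,0,0]
    - [-1,0,0,0,0]
    - [-1,0,0,0,0]
  squeeze: 30

```text
time: 9.52
tcp_pos: [0.4576, -0.1924, -0.0254]
tool_rot: [0.43, 0.561, -0.561, -0.43]
wrist_force: [-0.1, 0.0, 5.1]
gripper_width: 0.0394
```

Emit:
play_rows:
  targets:
    - [-1,0,0,0,0]
    - [-1,0,0,0,0]
    - [-1,0,0,0,0]
  squeeze: 100

```text
time: 9.9
tcp_pos: [0.4576, -0.1923, -0.025]
tool_rot: [0.431, 0.561, -0.561, -0.43]
wrist_force: [-1.9, 0.7, 10.4]
gripper_width: 0.0377
```

Run:
```python
from plant import bot
from h import *
o,d,T=wrist(bot,"w9"); print(o["tcp_pos"],head(o),o["wrist_force"],o["ft_torque"],o["gripper_width"])
W=cloud(d,T);Z=W[...,2];m=(Z>.034)&(Z<.0445)&(abs(W[...,0]-.458)<.03)&(abs(W[...,1]+.19)<.017)
print(W[m].min(0),W[m].max(0),W[m&(Z>.04)].mean(0))
```

```text
[ 0.45757635 -0.19233065 -0.02500919] 105.00495491453228 [-1.87994016  0.71574221 10.44421588] [0.19238728 0.23089363 0.00034333] 0.03769138240385084
[ 0.43983006 -0.20698425  0.03400636] [ 0.47518425 -0.17300081  0.04444878] [ 0.45658823 -0.19115532  0.04144841]
```

View pics/w9.png

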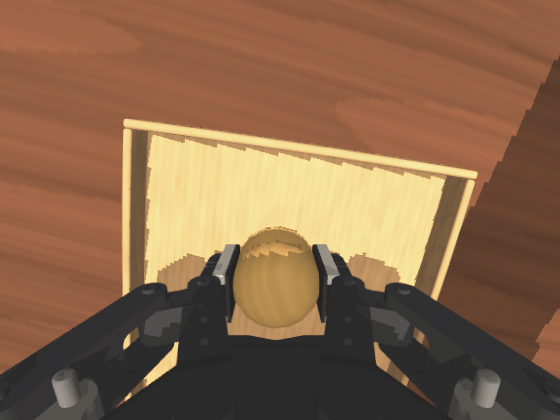

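Emit:
play_rows:
  targets:
    - [-1,0,-0.02,0,0]
    - [-1,0,-0.08,0,0]
    - [-1,0,-0.14,0,0]
    - [-1,0,-0.2,0,0]
    - [-1,0,-0.2,0,0]
    - [-1,0,-0.2,0,0]
    - [-1,0,0,0,0]
    - [-1,0,0,0,0]

```text
time: 10.95
tcp_pos: [0.4567, -0.1918, 0.1837]
tool_rot: [-0.43, -0.561, 0.561, 0.431]
wrist_force: [0.5, 0.1, -1.1]
gripper_width: 0.0376
```

Run:
```python
from plant import bot
from h import *
o,d,T=wrist(bot,"w10"); print(o["tcp_pos"],head(o),o["wrist_force"],o["ft_torque"],o["gripper_width"])
W=cloud(d,d["T_tool_cam"]);Z=W[...,1];m=(Z<-.055)&(Z>-.09)
cv2.imwrite("pics/w10c.png",d["image"][190:350,200:360,::-1].repeat(3,0).repeat(3,1))
```

```text
[ 0.45670864 -0.19183344  0.18370636] 105.02333199458796 [ 0.54293882  0.09915994 -1.12801242] [ 0.02852195 -0.00298186  0.02387588] 0.03759754158415431
```

View pics/w10.png

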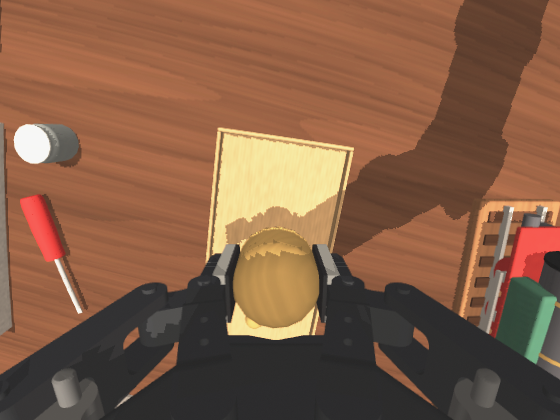

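```bash
cat >> h.py <<'E'
def domeintool(d):
    W=cloud(d,d["T_tool_cam"]);m=np.zeros(W.shape[:2],bool);m[215:335,225:330]=1
    m&=(W[...,1]<-.050)&(W[...,1]>-.085)&(abs(W[...,0])<.017)&(abs(W[...,2])<.03)
    # fit paraboloid-free: flat top plane & edge centroid
    P=W[m]; ymin=np.percentile(P[:,1],5)
    t=P[P[:,1]<ymin+.0025]
    A=np.c_[t[:,0],t[:,2],np.ones(len(t))]; k=np.linalg.lstsq(A,t[:,1],rcond=None)[0]
    print("top y",ymin,"flat centre x,z",(t[:,[0,2]].min(0)+t[:,[0,2]].max(0))/2,t.mean(0),"n",len(t),"tilt",k[:2], "z ext",P[:,2].min(),P[:,2].max())
E
python3 - <<'E'
from h import *
for n in("w9","w10"): domeintool(dict(np.load(n+".npz")))
E
```

```text
top y -0.06736640992336011 flat centre x,z [-0.00026257 -0.00014245] [-0.00012814 -0.06636197  0.00024486] n 2889 tilt [0.0003704  0.01089102] z ext -0.01788844767214709 0.01902757871566315
top y -0.0672906974269796 flat centre x,z [-5.89308191e-06 -2.21885677e-04] [-0.0001578  -0.06628713  0.00021714] n 2885 tilt [0.00076053 0.01055133] z ext -0.017988070386539184 0.019355613684172067
```

Emit:
play_rows:
  targets:
    - [-1,0.1,-0.02,-0.06,0]
    - [-1,0.175,0,-0.105,0]
    - [-1,0.175,0,-0.105,0]
    - [-1,0.175,0,-0.105,0]
    - [-1,0.175,0,-0.105,0]
    - [-1,0.175,0,-0.105,0]
    - [-1,0.16,0,-0.09,0]
    - [-1,0.09,0,-0.058,0]

```text
time: 12.0
tcp_pos: [0.554, 0.1539, 0.1867]
tool_rot: [-0.428, -0.561, 0.563, 0.43]
wrist_force: [-0.2, -0.4, -0.3]
gripper_width: 0.0379
```

Emit:
play_rows:
  targets:
    - [-1,0,0,0,0]
    - [-1,0,0,0,0]
    - [-1,0,0,0,0]
    - [-1,0,0,0,0]

```text
time: 12.5
tcp_pos: [0.555, 0.1494, 0.1892]
tool_rot: [-0.431, -0.56, 0.561, 0.431]
wrist_force: [-0.0, -0.3, -0.9]
gripper_width: 0.0376
```

Run:
```python
from plant import bot
from h import *
o,d,T=wrist(bot,"w11"); print(o["tcp_pos"],head(o),o["wrist_force"],o["ft_torque"],o["gripper_width"]); domeintool(d)
for n,(x0,y0,x1,y1) in(("scene",(270,160,390,280)),("top",(170,160,270,260))):
    s=bot.get_image(n); np.savez(n+"11.npz",**s); cv2.imwrite(f"pics/{n}11.png",cv2.resize(s["image"][y0:y1,x0:x1,::-1],None,fx=5,fy=5,interpolation=cv2.INTER_CUBIC))
```

```text
[0.5550079  0.14943437 0.18924486] 104.8855365987623 [-0.03282586 -0.31222706 -0.9229186 ] [ 0.01615315 -0.0002294   0.02212452] 0.03763174545566522
top y -0.0672562654813283 flat centre x,z [-0.00017984 -0.00026175] [-0.00022331 -0.06626877  0.00021465] n 2877 tilt [0.00116727 0.01166892] z ext -0.017732200743437357 0.019345201273238306
```

View pics/scene11.png

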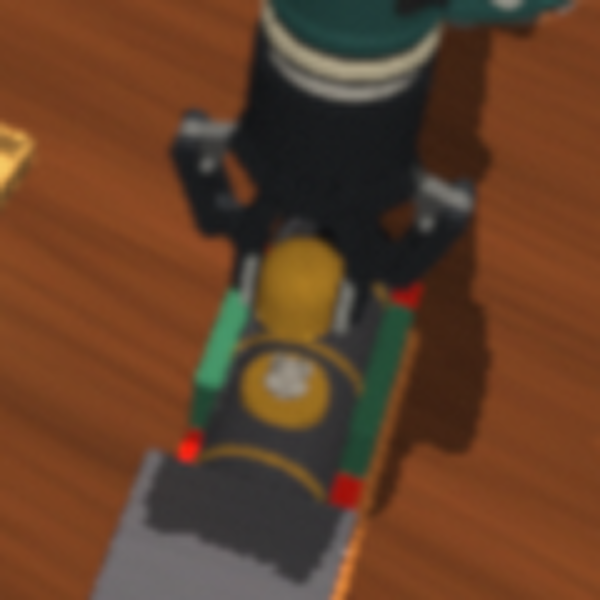

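View pics/w11.png

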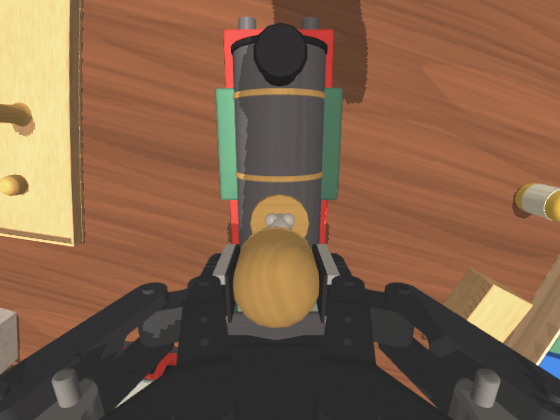

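```bash
cat > seat.py <<'E'
from h import *
from scipy.optimize import least_squares
def seat(d,T,x0=245,x1=315,y0=185,y1=232):
    hsv=cv2.cvtColor(d["image"],cv2.COLOR_RGB2HSV);W=cloud(d,T)
    y=(hsv[...,0]>12)&(hsv[...,0]<40)&(hsv[...,1]>80)&(hsv[...,2]>70)&(W[...,2]>.150)&(W[...,2]<.160)
    pts=[]
    for c in range(x0,x1):
        r=np.where(y[y0:y1,c])[0]
        if len(r): pts.append((c,y0+r[0]-.5))
    P=ray(d,T,pts,.155)[:,:2]
    f=least_squares(lambda p:np.hypot(*(P-p[:2]).T)-.022,[.5545,.1515],loss="soft_l1",f_scale=.0005)
    print("seat",f.x.round(4),"rms",np.sqrt(np.mean(f.fun**2)),len(P))
    return f.x
E
python3 - <<'E'
from seat import *
d=dict(np.load("w11.npz")); print(seat(d,d["T"]),seat(d,d["T"],y1=220))
d=dict(np.load("w1.npz")); seat(d,d["T"],245,305,175,200)
E
```

```text
seat [0.5544 0.1516] rms 0.0002668240566533095 59
seat [0.5544 0.1516] rms 0.00025780535591379876 57
[0.55441144 0.15162469] [0.55440998 0.15162188]
seat [0.5545 0.1516] rms 0.00032521507387168477 39
```

Emit:
play_rows:
  targets:
    - [-1,0.01,0.04,0,0]
    - [-1,0,0.05,0,0]
    - [-1,0,0.04,0,0]
    - [-1,0,0.014,0,0]
    - [-1,0,0,0,0]
    - [-1,0,0,0,0]
    - [-1,0,0,0,0]
    - [-1,0,0,0,0]

```text
time: 13.65
tcp_pos: [0.5548, 0.1533, 0.1536]
tool_rot: [0.431, 0.561, -0.561, -0.43]
wrist_force: [-1.1, 0.4, -0.1]
gripper_width: 0.0376
```

Run:
```python
from plant import bot
from seat import *
o,d,T=wrist(bot,"w12"); print(o["tcp_pos"],head(o),o["wrist_force"],o["ft_torque"],o["gripper_width"]); domeintool(d); seat(d,T)
```

```text
[0.55478129 0.15333152 0.15362662] 105.00489081220009 [-1.09829187  0.37168542 -0.07910623] [-0.00571312  0.03238861 -0.05073034] 0.037644904774171824
top y -0.06721697931059739 flat centre x,z [-0.00058128  0.00037653] [-0.00020573 -0.06623306  0.00023255] n 2890 tilt [9.62791897e-05 1.32948533e-02] z ext -0.01827500018980499 0.019177483494940008
seat [0.5421 0.1475] rms 0.0036915944617192547 63
```

View pics/w12.png

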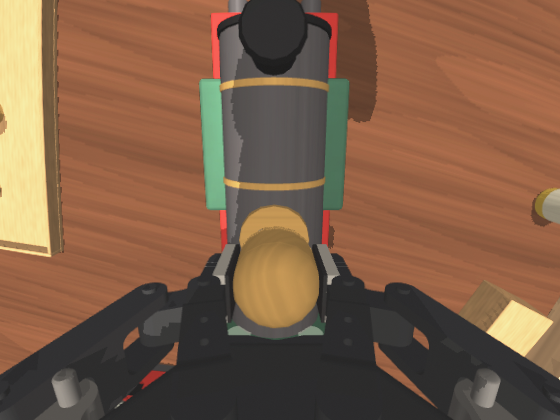

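Run:
```python
from plant import bot
from seat import *
d=dict(np.load("w12.npz")); seat(d,d["T"],242,305,196,235)
for k in range(2):
    o,d,T=wrist(bot,f"w13{k}"); print(o["tcp_pos"],o["time"]); seat(d,T,242,305,196,235)
```

```text
seat [0.5543 0.1518] rms 0.00022002499751833533 63
[0.55473181 0.15333278 0.15357243] 13.7
seat [0.5543 0.1518] rms 0.0002487652522617629 63
[0.55467654 0.15333163 0.15349591] 13.75
seat [0.5542 0.1517] rms 0.00022555787274761147 63
```

Emit:
play_rows:
  targets:
    - [-1,-0.005,0,0.003,0]
    - [-1,0,0,0,0]
    - [-1,0,0,0,0]
    - [-1,0,0.016,0,0]
    - [-1,0,0.016,0,0]
    - [-1,0,0.016,0,0]
    - [-1,0,0,0,0]
    - [-1,0,0,0,0]

```text
time: 14.8
tcp_pos: [0.5543, 0.1519, 0.1413]
tool_rot: [0.43, 0.561, -0.561, -0.43]
wrist_force: [1.7, 0.2, 0.3]
gripper_width: 0.0377
```

Run:
```python
from plant import bot
from seat import *
o,d,T=wrist(bot,"w14"); print(o["tcp_pos"],o["time"],o["wrist_force"],o["ft_torque"]); seat(d,T,242,305,196,235); domeintool(d)
s=bot.get_image("scene"); np.savez("s14.npz",**s); cv2.imwrite("pics/s14.png",cv2.resize(s["image"][160:280,270:390,::-1],None,fx=5,fy=5,interpolation=cv2.INTER_CUBIC))
```

```text
[0.55425381 0.15187166 0.14128343] 14.8 [1.67275345 0.15585019 0.28019809] [-0.02970564 -0.04679031  0.0046118 ]
seat [0.5537 0.1518] rms 0.004419067448786146 63
top y -0.06729718757731093 flat centre x,z [-0.0002797  -0.00031919] [-0.00024805 -0.0662828   0.00021355] n 2832 tilt [-0.00121008  0.01102649] z ext -0.017891856137894346 0.01924439962086786
```

View pics/s14.png

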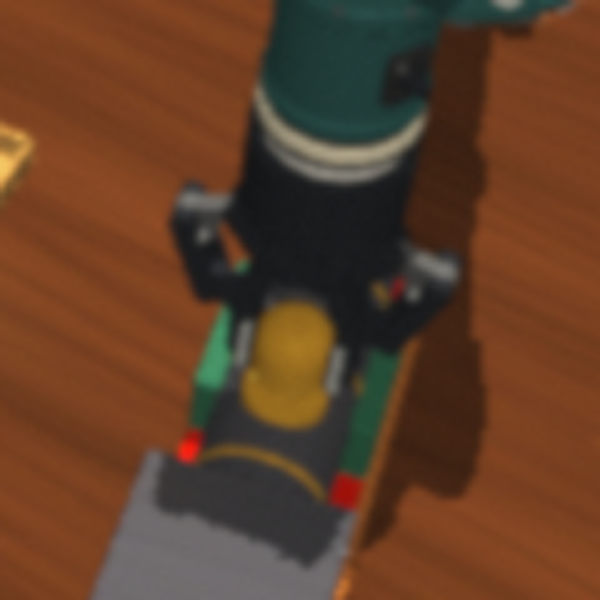

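Emit:
play_rows:
  targets:
    - [-1,0,0.008,0,0]
    - [-1,0,0.008,0,0]
    - [-1,0,0,0,0]
  squeeze: 120

```text
time: 15.28
tcp_pos: [0.5545, 0.152, 0.138]
tool_rot: [0.431, 0.561, -0.561, -0.43]
wrist_force: [-1.1, 0.4, 5.5]
gripper_width: 0.0368
```

Emit:
play_rows:
  targets:
    - [-1,0,0.008,0,0]
    - [-1,0,0.004,0,0]
    - [-1,0,0,0,0]

```text
time: 15.65
tcp_pos: [0.5543, 0.152, 0.1346]
tool_rot: [0.431, 0.561, -0.561, -0.43]
wrist_force: [-1.2, -0.4, 2.2]
gripper_width: 0.037
```

Emit:
play_rows:
  targets:
    - [-1,0,0.008,0,0]
    - [-1,0,0.008,0,0]
    - [-1,0,0.008,0,0]
    - [-1,0,0,0,0]

```text
time: 16.15
tcp_pos: [0.554, 0.1518, 0.1279]
tool_rot: [-0.43, -0.561, 0.561, 0.431]
wrist_force: [0.1, 0.1, -1.1]
gripper_width: 0.0374
```

Emit:
play_rows:
  targets:
    - [-1,0,0.006,0,0]
    - [-1,0,0.006,0,0]
    - [-1,0,0,0,0]

```text
time: 16.52
tcp_pos: [0.5544, 0.1519, 0.1262]
tool_rot: [0.43, 0.561, -0.561, -0.43]
wrist_force: [-0.8, -1.0, 4.5]
gripper_width: 0.0368
```

Emit:
play_rows:
  targets:
    - [-1,0,0.004,0,0]
    - [-1,0,0.004,0,0]
    - [-1,0,0,0,0]

```text
time: 16.9
tcp_pos: [0.5544, 0.1519, 0.1261]
tool_rot: [0.43, 0.561, -0.561, -0.431]
wrist_force: [-6.8, -1.0, 18.4]
gripper_width: 0.0371
```

Run:
```python
from plant import bot
from seat import *
o,d,T=wrist(bot,"w15"); print(o["tcp_pos"],o["time"],o["wrist_force"],o["ft_torque"],o["gripper_width"]);domeintool(d)
s=bot.get_image("scene"); np.savez("s15.npz",**s); cv2.imwrite("pics/s15.png",cv2.resize(s["image"][160:280,270:390,::-1],None,fx=5,fy=5,interpolation=cv2.INTER_CUBIC))
```

```text
[0.55437525 0.15193477 0.12609406] 16.9 [-6.79462101 -0.99627215 18.40439356] [-0.24891485  1.13451984  0.0277689 ] 0.03705677623244959
top y -0.06727197232141835 flat centre x,z [-2.43707855e-04 -2.34827487e-05] [-0.00032544 -0.06629329  0.00018707] n 2847 tilt [-0.0005494   0.00979155] z ext -0.018050449394615642 0.01910841279122269
```

View pics/s15.png

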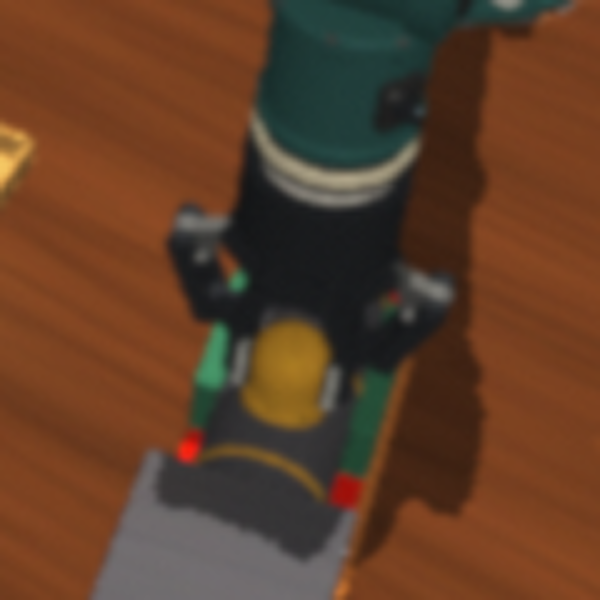

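View pics/w15.png

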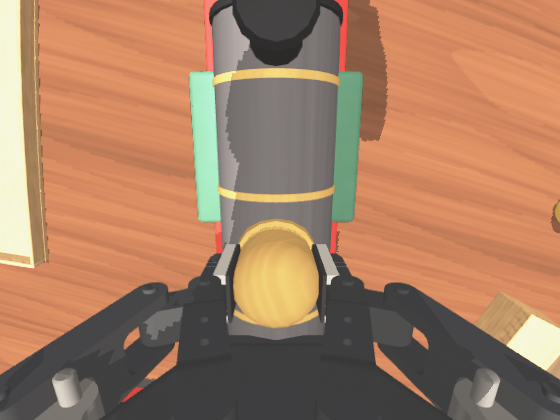

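The dome top is at z ≈ 0.193 (0.155 + 0.038 expected), and it didn't move between 4.5 N and 18 N, so it is hard on the seat. I'll press slightly more and hold.

Emit:
play_rows:
  targets:
    - [-1,0,0.003,0,0]
    - [-1,0,0,0,0]
    - [-1,0,0,0,0]
    - [-1,0,0,0,0]
    - [-1,0,0,0,0]

```text
time: 17.62
tcp_pos: [0.5544, 0.1519, 0.1261]
tool_rot: [0.43, 0.561, -0.56, -0.431]
wrist_force: [-6.5, -1.8, 23.9]
gripper_width: 0.0375
```

Run:
```python
from plant import bot
from seat import *
o,d,T=wrist(bot,"w16"); print(o["tcp_pos"],o["time"],o["wrist_force"],o["ft_torque"],o["gripper_width"]);domeintool(d)
d=bot.get_image("top"); np.savez("top16.npz",**d)
a=dict(np.load("top0.npz"))["image"]; cv2.imwrite("pics/top16.png",d["image"][:,:,::-1])
```

```text
[0.55439653 0.15192758 0.12609213] 17.625 [-6.46809895 -1.75324348 23.85895794] [-0.35519717  1.45757173  0.06431763] 0.03745831472769294
top y -0.06730983597572024 flat centre x,z [-0.00025534 -0.00045016] [-0.00018743 -0.06630099  0.000287  ] n 2882 tilt [0.00032806 0.01188856] z ext -0.017756564810165062 0.01915250267414527
```

View pics/top16.png

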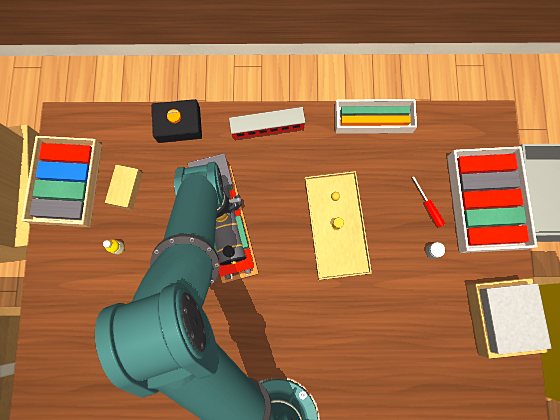

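The top view shows everything else where it started (chimney 338,223; sand dome 335,196; glue 113,246). The push is steady at 24 N with no further travel, so I'm handing in.

Run:
```python
from plant import bot
print(bot.finish_job())
```

```text
the job is handed in; nothing more can be done
None
```

The brass steam dome is on the boiler stud, pressed fully down, and I handed the job in at about 17.7 s with the gripper still pushing on it.

- **Fit:** the push rose to about 5.5 N over the catches, a little under the 6 to 14 N expected but read only between steps. It then fell away and turned to a slight downward pull.
- **Seating:** the dome came to a hard stop with its top at about z = 0.193 m, as expected. It did not move between 4.5 N and 24 N. It is centred within about 0.5 mm of the measured stud and upright.
- **Final hold:** the gripper was set to a 120 N squeeze with a steady 24 N downward push.
- **Rest of the scene:** in the last top view the other two fittings and the loose items look where they started.

**First grasp failed:** the real fingertips sit about 30 mm short of the reported TCP when shut. The fingers closed on top of the dome and pressed it down with 55 N at the wrist. That is under the 120 N wrist limit. It is over the 40 N limit for the arm or gripper body, though only the fingertips appeared to touch. I lifted off, confirmed the offset in two views and that the dome had not moved, then gripped 30 mm lower.

**Side load:** about 7 N sideways remains at the wrist in the final hold. I left it as it was.

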